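# Pack the pottery kit into the cantilever tool box

## Task

Pack up the pottery kit: lift the orange tray of the tool box by its black handle and swing it up and over to the back as far as it goes, stand the blue-lidded jar in the blue liner and the green-lidded jar in the green liner underneath, and with both jars in, swing the tray back down until it is fully shut. The white plaster stamp belongs flat in the tray's grey-felt pocket and the wooden rib flat in its cork pocket. Leave the red-lidded jar and the dark clay stamp, which are somebody else's, where they are.

Things in the scene. Friction and masses are not known exactly. Their poses are not given: they have to be found in the camera images.
- tray_lift (a joint): angle q of the tray's arms, rad: 0 shut, 2.0 fully back. Tray stays level; every point moves on a 105 mm arc, shift from shut in tray_grip axes (m): x = 0.105*(sin(q-0.96)+0.819), z = 0.105*(cos(q-0.96)-0.574): 45 mm up at q = 0.96; 177 mm back, 7 mm down at 2.0. Light damped hinge, no latch; the 220 g tray sinks by its weight to the nearer end. Steel arms outside both box ends.
- tray_grip (a point): grip point, 10 mm under the top of the black handle plate (70 mm along x, 12 mm along y) mid-tray; 106 mm above the table when shut. x: from box front (robot side) to back, z up. Orange tray 100 (x) by 200 (y), walls 22 high, 4 thick; floor top 40 mm below this point, underside 44. Handle parts it into pockets 92 (x) by 90 (y): grey felt centred at y +49 mm, cork at y -49 mm.
- liner_blue: blue liner in the fixed grey tool box (150 x by 206 y, walls 60 high, 4 thick, floor 6; centre 15 mm in front of shut tray_grip). Two lie side by side, left-right order varies. 138 mm (x) by 96 (y), walls 18 high, 3 thick, floor 3. Origin: centre of underside, 6 mm above the table; axes as tray_grip. Tray shut: only its front 35 mm shows from above.
- liner_green: green liner in the fixed grey tool box (150 x by 206 y, walls 60 high, 4 thick, floor 6; centre 15 mm in front of shut tray_grip). Two lie side by side, left-right order varies. 138 mm (x) by 96 (y), walls 18 high, 3 thick, floor 3. Origin: centre of underside, 6 mm above the table; axes as tray_grip. Tray shut: only its front 35 mm shows from above.
- jar_blue: screw-top glaze jar, round, white body with a blue lid, 42 mm diameter, 45 mm tall, about 90 g, standing upright. Origin: centre of its underside, z up. Goes in the blue liner.
- jar_green: screw-top glaze jar, round, white body with a green lid, 42 mm diameter, 45 mm tall, about 90 g, standing upright. Origin: centre of its underside, z up. Goes in the green liner.
- stamp_plaster: white plaster press stamp, a block 56 mm (its x) by 36 mm (its y) by 24 mm tall with a leaf relief on top, about 70 g. Origin: centre of its underside, z up. Goes in the grey-felt pocket of the tray.
- rib: brown wooden potter's rib, flat, with round ends and a dark finger hole, 66 mm (its x) by 34 mm (its y, between straight flat sides 32 mm long) by 12 mm thick, about 35 g. Origin: centre of its underside, z up. Goes in the cork pocket of the tray.
- jar_red: screw-top glaze jar, round, white body with a red lid, 42 mm diameter, 45 mm tall, about 90 g, standing upright. Origin: centre of its underside, z up. Look-alike: leave it where it stands.
- stamp_clay: look-alike of the plaster stamp in dark grey-brown clay, 56 by 36 by 24 mm. Origin: centre of its underside, z up. Leave it where it lies.

How it is judged:
By the outcome, as a careful person would: the job done as asked, in the order asked, and still so for the second after the job is handed in, with the robot touching nothing.
It also fails if it takes over 144 s, if anything falls off the work surface, if the arm or the gripper's body presses on something with over 40 N, if the wrist force passes 120 N, or if a joint passes its speed limit or range.

## Robot

A 6-joint arm with a two-finger parallel gripper is mounted at the origin on the work surface. World frame = base frame: x ahead of the robot, y to its left, z up, the work surface at z = 0. Lengths are in m, angles in rad, forces in N, time in s.
With the tool pointing down it reaches from about 0.375 to 0.9 m from the base axis. Payload 3.1 kg.
Tool frame: the origin (TCP) lies at the centre of the arm's flange, where the gripper is bolted on; the fingertips stand robot.tip_extent ahead of it and the grasp point (between the pads) lies 164 mm ahead of it (robot.tip_extent is the distance from the TCP to the fingertips, in m); z points along the fingers, y is the line along which they close (so a half turn about z gives the same grasp; the last joint's range is limited). The gripper opens to 87 mm and grips with 3 to 60 N. Pads are 19 mm wide; open, the fingers measure 117 mm over their backs; the gripper's body (75 mm by 190 mm) begins 51 mm behind the grasp point.
Start: joints at [0.984, 0.527, 1.433, -0, 1.181, -0.178], TCP at [0.248, 0.573, 0.405] pointing down, gripper open.
Joint ranges: [-3.08, 3.08], [-0.75, 2.2], [0.22, 2.44], [-1.43, 4.57], [0, 2.65], [-2.85, 2.85]. Speed limits (rad/s): [2.79, 2.79, 3.14, 3.14, 3.14, 3.14].

## Interface

Orientations are given as a unit quaternion [x, y, z, w].
In Python, from rig import get_obs, camera, hand_in, cut_out, robot gives the robot as it stands.
- The arm moves only by the tool step_arm, never from a script. Its argument "rows" is a list of rows, each a list of 6 numbers: the shift along the world's x, y, z in m, then the turn, a rotation vector about the world's x, y, z in degrees. A call has 1 to 12 rows; each row shifts and turns the commanded pose from where the row before left it; what a row does not reach is not made up. A row lasts 1/8 s, in which the tool goes at most 62.5 mm and 10.7 degrees, less where a joint would pass 70% of its speed; a pose out of reach is approached as far as the arm can. A call is refused whole if a number of a shift passes 0.0625 or a number of a turn 10.7, either way. A call with a gripper value outside its range is refused whole. "jaw" is the finger opening in m, from 0 to 0.087, set as the call begins (left out, the last holds). The fingers move at their own pace and stop on an object; "squeeze" is the grip in N (left out, the last holds). Time passes only in rows, so rows that do not move let the fingers close. It gives the time, the measured TCP pose, the force, the opening and the grip force at its end, in the units of the state.
- get_obs(): the state, without advancing time (a new reading comes with each control period).
- camera(name): name is "scene" or "top" or "wrist"; returns a dict with "pixels" (420x560x3 uint8, blue, green, red), "depth" (420x560 float32, m along the optical axis (not along the pixel's ray), 0 where there is no reading), "fov_y" (degrees; the focal length in pixels is half the picture's height over the tangent of half this angle, whatever the lens; pixels are square), "cx", "cy" (the principal point, pixels), "extrinsics" (4x4, takes a point from camera to world coordinates); the wrist camera has in their place "mount" (4x4, takes a point from camera to tool coordinates, whose origin is the TCP and whose axes are the flange's). Camera axes: x right, y up, looking along -z (the intrinsics and any distortion apply to the point x, -y, -z); pixel columns grow to the right and rows downward; lengths in m; the calibration is good to about 2 mm. A picture is of the moment at which its call begins: read the wrist's pose just before it.
- hand_in(): hands the job in; it is judged then, once.
Trained networks look in the newest picture that a camera, given by its name, has taken for a name from the list of things; names that differ only in an ending like _2 or _b are one class to them, and where a whole thing is asked for, a point or a joint stands for the part that bears it (a point fixed in the world has none). Each returns a list of dicts, best first, with "confidence" (0 to 1); they miss things now and then, are a little off and sometimes report something else, mostly with a low value. They report only what shows in the picture. A call takes as long as a camera call.
- cut_out(label, camera): "region" (420x560 bool, what is visible of it) and "extent" ([centre column, centre row, width, height] in pixels, round what is visible of it).
The state is a dict: "time": time; "q": joint angles; "joint_velocities": joint speeds; "joint_torque": joint torques, N m; "position": TCP position; "tool_rot": TCP orientation; "ft_force": force on the tool from outside, world axes, zero at the start; "moment": the same for the moment, N m; "grip_width": finger opening in m; "grip_force": force on a finger pad.
Only numpy, scipy, OpenCV 4.12 (cv2) and the standard library are available. Lean on these libraries where they do the work, as an engineer would, in place of code of your own. Each camera call takes 0.05 s, during which the arm holds its last target. There are 200 camera calls.

## Working session

There is one attempt and no reset: what is moved stays moved. The work goes in short steps, Python scripts to look and compute and a tool call to move; the robot and the scene stay as the last step left them, time stands still between calls to the robot, and variables do not carry over. Pictures are saved under pics/ and viewed, at most 14 in all, crops included, and the job is handed in when it is done.

Besides the shell and the picture viewer there is one more tool, called after ">>>" as name([rows], argument=value, ...), one row to a line, values as JSON. step_arm: Moves the arm, as the interface text tells. Its arguments: {"type":"object","properties":{"rows":{"type":"array"},"jaw":{"type":"number"},"squeeze":{"type":"number"}},"required":["rows"]}

```bash
ls; mkdir -p pics; cat > h.py <<'E'
import numpy as np, cv2
from rig import get_obs, camera, hand_in, cut_out, robot
from scipy.spatial.transform import Rotation as R
def cloud(c, T):
    h,w=c['depth'].shape; f=h/2/np.tan(np.radians(c['fov_y'])/2)
    u,v=np.meshgrid(np.arange(w),np.arange(h)); d=c['depth']
    P=np.stack([(u-c['cx'])/f*d,-(v-c['cy'])/f*d,-d,np.ones_like(d)],-1)
    return (P@T.T)[...,:3]
def look(name):
    o=get_obs(); c=camera(name)
    if 'extrinsics' in c: T=np.array(c['extrinsics'])
    else:
        B=np.eye(4);B[:3,:3]=R.from_quat(o['tool_rot']).as_matrix();B[:3,3]=o['position'];T=B@np.array(c['mount'])
    return c,cloud(c,T)
E
python3 - <<'E'
from h import *
print(robot, get_obs())
for n in ['top','scene']:
    c,P=look(n); cv2.imwrite(f'pics/{n}0.png',c['pixels']); print([k for k in c])
    print({k:c[k] for k in c if k not in('pixels','depth')})
    for l in ['tray_lift','tray_grip','liner_blue','liner_green','jar_blue','jar_green','jar_red','stamp_plaster','stamp_clay','rib']:
        for r in cut_out(l,n)[:2]:
            m=r['region']&(c['depth']>0); Q=P[m]
            if len(Q)==0: continue
            zt=np.percentile(Q[:,2],90); q=Q[Q[:,2]>zt-.006][:,:2]
            rc=cv2.minAreaRect((q*1000).astype(np.float32))
            print(n,l,round(r['confidence'],2),np.round(r['extent']),len(Q),'zt',round(zt,3),np.round(rc[0],1),np.round(rc[1],1),round(rc[2],1))
E
```

```text
pics
<Robot object at 0x7f6bfe557e00> {'time': 0.0, 'q': array([ 9.83459793e-01,  5.28479959e-01,  1.43389727e+00,  4.60115335e-06,
        1.18138198e+00, -1.78512935e-01]), 'joint_velocities': array([ 0.00032834,  0.00031323,  0.00088289, -0.00054693,  0.00099644,
        0.00099476]), 'joint_torque': array([-6.09911531e-04, -4.40040386e+01, -1.76589435e+01,  6.31066924e-02,
        5.83453313e-02, -1.58831922e-04]), 'position': array([0.24824541, 0.57321525, 0.40376433]), 'tool_rot': array([ 2.02991979e-01,  9.79179801e-01, -1.00402908e-03, -4.06724455e-04]), 'ft_force': array([ 0.28787718, -0.23636348, -0.17620463]), 'moment': array([ 0.01757327,  0.02568972, -0.04112971]), 'grip_force': 0.0, 'grip_width': 0.08672882031316775}
['pixels', 'depth', 'fov_y', 'cx', 'cy', 'extrinsics']
{'fov_y': 49.78888606375873, 'cx': 279.43838501549726, 'cy': 211.470900868148, 'extrinsics': array([[ 0.01259315,  0.98191469, -0.1889046 ,  0.28648078],
       [-0.99965745,  0.01669791,  0.02015349,  0.01355974],
       [ 0.02294332,  0.1885861 ,  0.98178862,  1.22475674],
       [ 0.        ,  0
[... 1652 characters left out ...]
ne liner_green 0.65 [250. 227.  89.  84.] 4021 zt 0.087 [464.4 -26.4] [216.6 102.9] 85.7
scene liner_green 0.55 [279. 231.  23.  26.] 85 zt 0.013 [500.4  23.6] [90.   8.2] 86.5
scene jar_blue 0.71 [300. 137.  18.  24.] 293 zt 0.048 [379.5 304.2] [39.2 43.1] 32.5
scene jar_green 0.69 [240. 361.  21.  32.] 502 zt 0.047 [ 611.4 -276.1] [40.5 39.9] 78.4
scene jar_red 0.67 [174. 346.  19.  31.] 501 zt 0.047 [ 485.2 -325.9] [38.8 41.5] 40.6
scene stamp_plaster 0.83 [134. 317.  30.  28.] 553 zt 0.027 [ 370.9 -324.3] [54.2 37.6] 54.2
scene stamp_clay 0.72 [338. 164.  15.  22.] 300 zt 0.028 [507.  279.4] [35.2 58.7] 26.9
scene rib 0.82 [367. 179.  25.  14.] 286 zt 0.015 [587.6 286.9] [62.7 36. ] 30.0
```

```bash
python3 - <<'E'
from h import *
print(robot.tip_extent)
a=cv2.imread('pics/top0.png');cv2.imwrite('pics/topc.png',cv2.resize(a[150:310,130:430],None,fx=2.6,fy=2.6,interpolation=cv2.INTER_CUBIC))
a=cv2.imread('pics/scene0.png');cv2.imwrite('pics/scc.png',cv2.resize(a[110:400,100:420],None,fx=2,fy=2))
c,P=look('top')
# handle plate: points with z>0.1 near box
m=(P[...,2]>.098)&(P[...,2]<.14)&(abs(P[...,0]-.465)<.09)&(abs(P[...,1]+.026)<.12)
print(m.sum(), cv2.minAreaRect((P[m][:,:2]*1000).astype(np.float32)),np.median(P[m],0))
print(P[m].mean(0))
for n in ['tray_grip']:
  c2,P2=look('scene'); m=(P2[...,2]>.108)&(P2[...,2]<.14)&(abs(P2[...,0]-.465)<.09)&(abs(P2[...,1]+.026)<.12)
  print(m.sum(),cv2.minAreaRect((P2[m][:,:2]*1000).astype(np.float32)),P2[m].mean(0))
E
```

```text
0.1822
138 ((462.8597717285156, -25.58827781677246), (11.925236701965332, 68.20472717285156), 85.6231918334961) [ 0.46219618 -0.02579809  0.11599281]
[ 0.46231723 -0.02544813  0.11572897]
194 ((465.0879211425781, -23.95269012451172), (13.797874450683594, 69.05572509765625), 85.66571044921875) [ 0.46673501 -0.02545763  0.11499135]
```

View pics/topc.png

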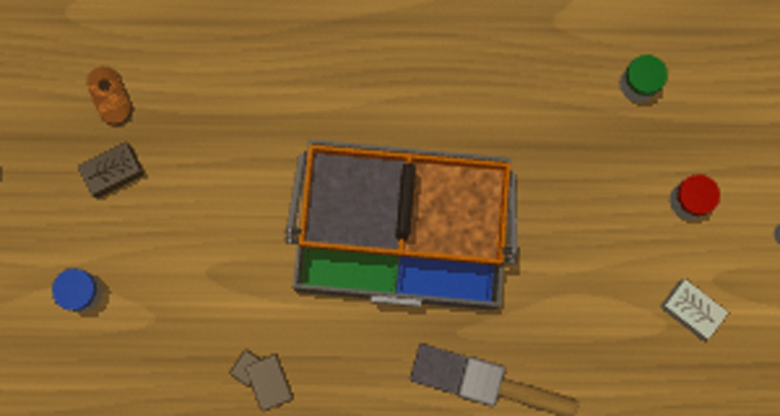

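View pics/scc.png

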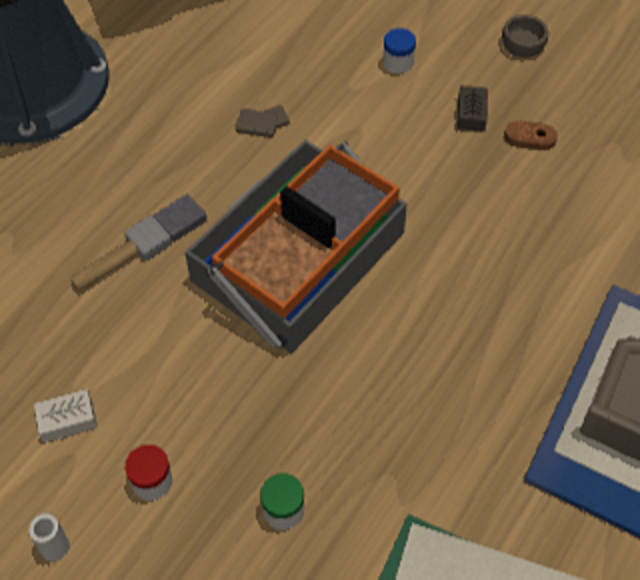

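The top view shows the tray shut with grey felt on the left (+y) and cork on the right. The green liner is left and the blue liner right, and the tray yaw is about -4.4°. Handle is at about (0.464, -0.025). I'll move above it first.

>>> step_arm([
  [0.018,-0.0498,-0.004,0,0,1.6],
  [0.018,-0.0498,-0.004,0,0,1.6],
  [0.018,-0.0498,-0.004,0,0,1.6],
  [0.018,-0.0498,-0.004,0,0,1.6],
  [0.018,-0.0498,-0.004,0,0,1.6],
  [0.018,-0.0498,-0.004,0,0,1.6],
  [0.018,-0.0498,-0.004,0,0,1.6],
  [0.018,-0.0498,-0.004,0,0,1.6],
  [0.018,-0.0498,-0.004,0,0,1.6],
  [0.018,-0.0498,-0.004,0,0,1.6],
  [0.018,-0.0498,-0.004,0,0,1.6],
  [0.018,-0.0498,-0.004,0,0,1.4],
], jaw=0.045)

```text
time: 2.7
position: [0.465, -0.026, 0.3569]
tool_rot: [0.038, 0.999, -0.0, 0.001]
ft_force: [0.4, 0.3, 0.1]
grip_width: 0.0452
grip_force: 0.0
```

```bash
cat >> h.py <<'E'
def yaw(o): 
    y=R.from_quat(o['tool_rot']).as_matrix()[:,1]; return np.degrees(np.arctan2(y[1],y[0]))
def goto(x,y,z=None,yw=None):
    o=get_obs(); p=o['position']
    dy=None if yw is None else (yw-yaw(o)+90)%180-90
    print('t',round(o['time'],2),'pos',np.round(p,4),'yaw',round(yaw(o),1),'q6',round(np.degrees(o['q'][5])),'need',np.round([x-p[0],y-p[1],(z or p[2])-p[2]],4),'turn',dy)
E
python3 - <<'E'
from h import *
goto(.464,-.025,.27,85.6)
c,P=look('wrist'); cv2.imwrite('pics/w1.png',c['pixels'])
m=(P[...,2]>.109)&(P[...,2]<.125)&(abs(P[...,0]-.465)<.06)&(abs(P[...,1]+.026)<.05)
print(m.sum(),cv2.minAreaRect((P[m][:,:2]*1000).astype(np.float32)),np.median(P[m],0))
print(R.from_quat(get_obs()['tool_rot']).as_matrix()[:,2])
E
```

```text
t 2.7 pos [ 0.465  -0.026   0.3569] yaw 85.6 q6 -103 need [-0.001   0.001  -0.0869] turn 0.0012419435501556109
1139 ((461.7203369140625, -22.932334899902344), (11.441727638244629, 63.6741828918457), 85.45507049560547) [ 0.45990199 -0.02306755  0.11622794]
[ 0.00658648 -0.00553899 -0.99996297]
```

>>> step_arm([
  [-0.001,0.002,-0.035,0,0,0],
  [0,0,-0.035,0,0,0],
  [0,0,-0.016,0,0,0],
  [0,0,0,0,0,0],
  [0,0,0,0,0,0],
])

```text
time: 3.38
position: [0.4638, -0.0221, 0.2713]
tool_rot: [0.038, 0.999, -0.0, 0.001]
ft_force: [0.9, -0.1, 0.2]
grip_width: 0.045
grip_force: 0.0
```

>>> step_arm([
  [0,0,0,0,0,0],
  [0,0,0,0,0,0],
  [0,0,0,0,0,0],
  [0,0,0,0,0,0],
  [0,0,0,0,0,0],
], jaw=0.0, squeeze=20)

```text
time: 4.0
position: [0.4634, -0.0233, 0.271]
tool_rot: [0.038, 0.999, -0.001, 0.0]
ft_force: [-3.0, -8.4, 1.5]
grip_width: 0.0119
grip_force: 20.0
```

```bash
python3 - <<'E'
from h import *
goto(.464,-.025,.27,85.6); o=get_obs(); print(o['q'],o['ft_force'])
a=np.radians(-4.4)
qs=np.linspace(0,1.98,19)
x=.105*(np.sin(qs-.96)+.819);z=.105*(np.cos(qs-.96)-.574)
d=np.diff(np.stack([x*np.cos(a),x*np.sin(a),z],1),axis=0)
print(np.round(d,4).tolist(), np.linalg.norm(d,axis=1).max())
E
```

```text
t 4.0 pos [ 0.4634 -0.0233  0.271 ] yaw 85.7 q6 -102 need [ 0.0006 -0.0017 -0.001 ] turn -0.08364145455956873
[-0.29102335  0.54847278  1.94898958 -0.00481987  0.64337201 -1.78263003] [-3.00459488 -8.41718348  1.52396588]
[[0.0071, -0.0005, 0.0091], [0.0081, -0.0006, 0.0082], [0.0089, -0.0007, 0.0073], [0.0097, -0.0007, 0.0063], [0.0103, -0.0008, 0.0052], [0.0108, -0.0008, 0.004], [0.0112, -0.0009, 0.0028], [0.0114, -0.0009, 0.0016], [0.0115, -0.0009, 0.0003], [0.0115, -0.0009, -0.001], [0.0113, -0.0009, -0.0022], [0.011, -0.0008, -0.0035], [0.0105, -0.0008, -0.0047], [0.01, -0.0008, -0.0058], [0.0093, -0.0007, -0.0068], [0.0085, -0.0007, -0.0078], [0.0076, -0.0006, -0.0087], [0.0066, -0.0005, -0.0095]] 0.011544177755684242
```

>>> step_arm([
  [0.0071,-0.0015,0.0091,0,0,0],
  [0.0081,-0.001,0.0082,0,0,0],
  [0.0089,-0.0007,0.0073,0,0,0],
  [0.0097,-0.0007,0.0063,0,0,0],
  [0.0103,-0.0008,0.0052,0,0,0],
  [0.0108,-0.0008,0.004,0,0,0],
  [0.0112,-0.0009,0.0028,0,0,0],
  [0.0114,-0.0009,0.0016,0,0,0],
  [0.0115,-0.0009,0.0003,0,0,0],
])

```text
time: 5.12
position: [0.5528, -0.0306, 0.3158]
tool_rot: [0.038, 0.999, -0.001, -0.0]
ft_force: [-1.8, -4.4, -2.9]
grip_width: 0.0117
grip_force: 20.0
```

>>> step_arm([
  [0.0115,-0.0009,-0.001,0,0,0],
  [0.0113,-0.0009,-0.0022,0,0,0],
  [0.011,-0.0008,-0.0035,0,0,0],
  [0.0105,-0.0008,-0.0047,0,0,0],
  [0.01,-0.0008,-0.0058,0,0,0],
  [0.0093,-0.0007,-0.0068,0,0,0],
  [0.0085,-0.0007,-0.0078,0,0,0],
  [0.0076,-0.0006,-0.0087,0,0,0],
  [0.006,-0.0005,-0.0085,0,0,0],
  [0,0,0,0,0,0],
])

```text
time: 6.38
position: [0.6386, -0.0373, 0.2656]
tool_rot: [0.038, 0.999, -0.0, -0.0]
ft_force: [-1.0, -4.7, -3.0]
grip_width: 0.0116
grip_force: 20.0
```

>>> step_arm([
  [0,0,0,0,0,0],
  [0,0,0,0,0,0],
  [0,0,0.03,0,0,0],
  [0,0,0.04,0,0,0],
  [0,0,0.03,0,0,0],
], jaw=0.04)

```text
time: 7.0
position: [0.6383, -0.0362, 0.369]
tool_rot: [0.038, 0.999, 0.001, 0.001]
ft_force: [-0.4, -0.1, -0.5]
grip_width: 0.0393
grip_force: 0.0
```

>>> step_arm([
  [-0.0259,0.034,0,0,0,-9],
  [-0.0259,0.034,0,0,0,-9],
  [-0.0259,0.034,0,0,0,-9],
  [-0.0259,0.034,0,0,0,-9],
  [-0.0259,0.034,0,0,0,-9],
  [-0.0259,0.034,0,0,0,-9],
  [-0.0259,0.034,0,0,0,-9],
  [-0.0259,0.034,0,0,0,-9],
  [-0.0259,0.034,0,0,0,-9],
  [-0.0259,0.034,0,0,0,-9],
  [0,0,-0.06,0,0,0],
  [0,0,0,0,0,0],
], jaw=0.065)

```text
time: 8.5
position: [0.3771, 0.3031, 0.3037]
tool_rot: [0.733, 0.68, -0.005, -0.002]
ft_force: [-0.4, -0.8, 0.6]
grip_width: 0.0651
grip_force: 0.0
```

```bash
cat >> h.py <<'E'
def find(l,n,band=.006):
    c,P=look(n)
    for r in cut_out(l,n)[:1]:
        m=r['region']&(c['depth']>0); Q=P[m]; zt=np.percentile(Q[:,2],90); q=Q[Q[:,2]>zt-band][:,:2]
        rc=cv2.minAreaRect((q*1000).astype(np.float32)); print(n,l,round(r['confidence'],2),len(Q),'zt',round(zt,3),np.round(rc[0],1),np.round(rc[1],1),round(rc[2],1), 'circ',np.round(cv2.minEnclosingCircle((q*1000).astype(np.float32)),1) if 'jar' in l else '')
    return c
E
sed -i "s/np.round(cv2.minEnclosingCircle((q\*1000).astype(np.float32)),1)/cv2.minEnclosingCircle((q*1000).astype(np.float32))/" h.py
python3 - <<'E'
from h import *
goto(.3795,.303,.192,-4.4)
find('jar_blue','wrist')
c=find('tray_grip','top'); find('liner_blue','top');find('liner_green','top')
cv2.imwrite('pics/top1.png',cv2.resize(c['pixels'][150:310,130:430],None,fx=2.6,fy=2.6,interpolation=cv2.INTER_CUBIC))
E
```

```text
t 8.5 pos [0.3771 0.3031 0.3037] yaw -4.4 q6 30 need [ 2.400e-03 -1.000e-04 -1.117e-01] turn -0.046960579262801616
wrist jar_blue 0.83 2012 zt 0.046 [380.2 305.2] [40.8 40.9] 57.5 circ ((380.1045227050781, 305.0331115722656), 20.953126907348633)
top tray_grip 0.7 2899 zt 0.078 [639.6 -38.1] [202.5 102.6] 85.7 circ 
top liner_blue 0.65 1823 zt 0.021 [444.  -73.3] [ 96.3 140.8] 85.4 circ 
top liner_green 0.98 1850 zt 0.021 [452.7  23.1] [ 98.2 143.1] 85.5 circ
```

View pics/top1.png

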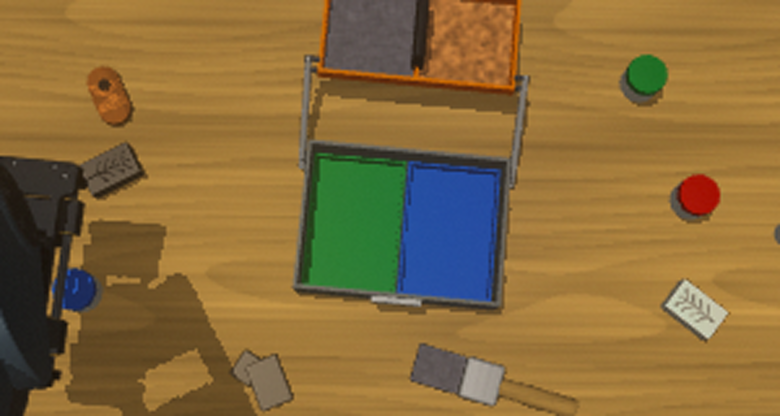

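The tray rests fully back, at the top of the picture, and both liners are open with green left and blue right. Next I grasp the blue jar.

>>> step_arm([
  [0.003,0.001,-0.04,0,0,0],
  [0,0,-0.04,0,0,0],
  [0,0,-0.03,0,0,0],
  [0,0,0,0,0,0],
])

```text
time: 9.4
position: [0.3819, 0.3036, 0.1956]
tool_rot: [0.734, 0.679, -0.002, -0.001]
ft_force: [-0.3, -0.1, 0.5]
grip_width: 0.0649
grip_force: 0.0
```

>>> step_arm([
  [0,0,0,0,0,0],
  [0,0,0,0,0,0],
  [0,0,0,0,0,0],
  [0,0,0,0,0,0],
  [0,0,0.05,0,0,0],
  [0,0,0.06,0,0,0],
  [0,0,0,0,0,0],
], jaw=0.0, squeeze=15)

```text
time: 10.28
position: [0.3834, 0.3048, 0.3107]
tool_rot: [0.734, 0.679, 0.005, 0.002]
ft_force: [0.7, -0.0, -0.9]
grip_width: 0.0403
grip_force: 15.0
```

```bash
python3 - <<'E'
from h import *
goto(.444,-.0725,.205,-4.4)
E
```

```text
t 10.28 pos [0.3834 0.3048 0.3107] yaw -4.4 q6 30 need [ 0.0606 -0.3773 -0.1057] turn 0.003338952368054038
```

>>> step_arm([
  [0.0061,-0.0377,0,0,0,0],
  [0.0061,-0.0377,0,0,0,0],
  [0.0061,-0.0377,0,0,0,0],
  [0.0061,-0.0377,0,0,0,0],
  [0.0061,-0.0377,0,0,0,0],
  [0.0061,-0.0377,0,0,0,0],
  [0.0061,-0.0377,0,0,0,0],
  [0.0061,-0.0377,0,0,0,0],
  [0.0061,-0.0377,0,0,0,0],
  [0.0061,-0.0377,0,0,0,0],
  [0,0,0,0,0,0],
  [0,0,0,0,0,0],
])

```text
time: 11.78
position: [0.4423, -0.0725, 0.3058]
tool_rot: [0.734, 0.679, -0.0, -0.001]
ft_force: [-0.2, 0.5, -1.1]
grip_width: 0.0409
grip_force: 15.0
```

>>> step_arm([
  [0,0,-0.04,0,0,0],
  [0,0,-0.04,0,0,0],
  [0,0,-0.015,0,0,0],
  [0,0,-0.006,0,0,0],
  [0,0,0,0,0,0],
  [0,0,0,0,0,0],
])

```text
time: 12.52
position: [0.4431, -0.0723, 0.2059]
tool_rot: [0.733, 0.68, 0.0, 0.0]
ft_force: [1.0, -0.6, -1.3]
grip_width: 0.0408
grip_force: 15.0
```

>>> step_arm([
  [0,0,-0.002,0,0,0],
  [0,0,0,0,0,0],
])

```text
time: 12.78
position: [0.4433, -0.0727, 0.2047]
tool_rot: [0.734, 0.679, 0.0, 0.001]
ft_force: [0.8, 2.0, 9.6]
grip_width: 0.0409
grip_force: 15.0
```

>>> step_arm([
  [0,0,-0.001,0,0,0],
  [0,0,0,0,0,0],
])

```text
time: 13.02
position: [0.4432, -0.0727, 0.2044]
tool_rot: [0.734, 0.679, 0.001, 0.001]
ft_force: [-1.3, 2.3, 17.6]
grip_width: 0.0407
grip_force: 15.0
```

>>> step_arm([
  [0,0,0.002,0,0,0],
  [0,0,0,0,0,0],
  [0,0,0.03,0,0,0],
  [0,0,0.04,0,0,0],
  [0,0,0.035,0,0,0],
], jaw=0.062)

```text
time: 13.65
position: [0.443, -0.073, 0.3104]
tool_rot: [0.734, 0.679, -0.0, -0.0]
ft_force: [0.6, -0.1, -0.3]
grip_width: 0.0615
grip_force: 0.0
```

>>> step_arm([
  [0.021,-0.0255,0.002,0,0,0],
  [0.021,-0.0255,0.002,0,0,0],
  [0.021,-0.0255,0.002,0,0,0],
  [0.021,-0.0255,0.002,0,0,0],
  [0.021,-0.0255,0.002,0,0,0],
  [0.021,-0.0255,0.002,0,0,0],
  [0.021,-0.0255,0.002,0,0,0],
  [0.021,-0.0255,0.002,0,0,0],
  [0,0,0,0,0,0],
  [0,0,0,0,0,0],
])

```text
time: 14.9
position: [0.6104, -0.2764, 0.3246]
tool_rot: [0.734, 0.679, -0.0, -0.001]
ft_force: [-0.7, -0.5, 0.1]
grip_width: 0.0621
grip_force: 0.0
```

```bash
python3 - <<'E'
from h import *
goto(.611,-.2765,.193,-4.4)
find('jar_green','wrist'); find('jar_green','scene'); find('jar_blue','scene'); c=find('jar_blue','top')
E
```

```text
t 14.9 pos [ 0.6104 -0.2764  0.3246] yaw -4.4 q6 -29 need [ 6.000e-04 -1.000e-04 -1.316e-01] turn 0.027818563738946978
wrist jar_green 0.3 6110 zt 0.078 [ 633.8 -133.2] [ 36.1 100.1] 85.3 circ ((634.4923095703125, -125.75762939453125), 50.75529098510742)
scene jar_green 0.94 508 zt 0.048 [ 629.8 -286.9] [37.8 85.5] 64.0 circ ((629.09033203125, -288.95343017578125), 43.86022186279297)
```

```bash
python3 - <<'E'
from h import *
c,P=look('wrist'); cv2.imwrite('pics/w2.png',c['pixels'])
for r in cut_out('jar_green','wrist'): print(r['confidence'],r['extent'])
m=(P[...,2]>.038)&(P[...,2]<.055)&(np.hypot(P[...,0]-.611,P[...,1]+.2765)<.05)
print(m.sum(),cv2.minEnclosingCircle((P[m][:,:2]*1000).astype(np.float32)))
E
```

```text
0.8 [278.8, 210.6, 40.0, 49.1]
0.74 [176.7, 251.4, 20.3, 18.1]
1529 ((612.215087890625, -275.96044921875), 20.976490020751953)
```

View pics/w2.png

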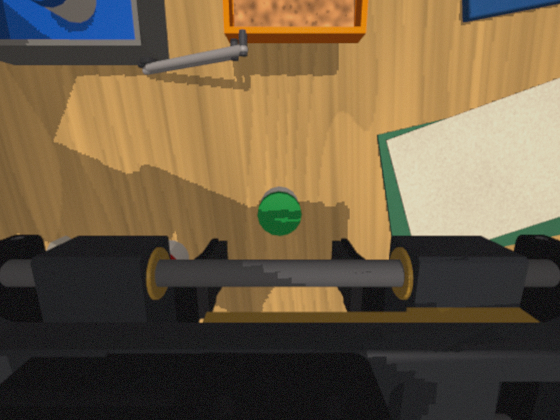

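The green jar is at pixel (279, 213), clear between the open fingers, and measures (0.612, -0.276). I descend and grasp it.

>>> step_arm([
  [0.0015,0.0005,-0.05,0,0,0],
  [0,0,-0.05,0,0,0],
  [0,0,-0.03,0,0,0],
  [0,0,0,0,0,0],
  [0,0,0,0,0,0],
])

```text
time: 16.02
position: [0.6132, -0.2769, 0.1968]
tool_rot: [0.734, 0.679, 0.0, 0.001]
ft_force: [-0.6, -0.7, 0.5]
grip_width: 0.062
grip_force: 0.0
```

>>> step_arm([
  [0,0,0,0,0,0],
  [0,0,0,0,0,0],
  [0,0,0,0,0,0],
  [0,0,0,0,0,0],
  [0,0,0.05,0,0,0],
  [0,0,0.05,0,0,0],
  [0,0,0.05,0,0,0],
  [0,0,0,0,0,0],
], jaw=0.0)

```text
time: 17.02
position: [0.6139, -0.2772, 0.3507]
tool_rot: [0.734, 0.679, 0.001, 0.005]
ft_force: [0.2, -0.5, -0.8]
grip_width: 0.0406
grip_force: 15.0
```

```bash
python3 - <<'E'
from h import *
goto(.452,.026,.205,-4.4)
find('jar_blue','top');find('jar_blue','scene')
E
```

```text
t 17.02 pos [ 0.6139 -0.2772  0.3507] yaw -4.4 q6 -29 need [-0.1619  0.3032 -0.1457] turn 0.016826192940612827
```

>>> step_arm([
  [-0.0162,0.0303,0,0,0,0],
  [-0.0162,0.0303,0,0,0,0],
  [-0.0162,0.0303,0,0,0,0],
  [-0.0162,0.0303,0,0,0,0],
  [-0.0162,0.0303,0,0,0,0],
  [-0.0162,0.0303,0,0,0,0],
  [-0.0162,0.0303,0,0,0,0],
  [-0.0162,0.0303,0,0,0,0],
  [-0.0162,0.0303,0,0,0,0],
  [-0.0161,0.0305,0,0,0,0],
  [0,0,0,0,0,0],
  [0,0,0,0,0,0],
])

```text
time: 18.73
position: [0.4511, 0.0265, 0.3449]
tool_rot: [0.734, 0.679, -0.0, -0.0]
ft_force: [-0.0, -0.2, -0.6]
grip_width: 0.0405
grip_force: 15.0
```

>>> step_arm([
  [0,0,-0.04,0,0,0],
  [0,0,-0.04,0,0,0],
  [0,0,-0.04,0,0,0],
  [0,0,-0.016,0,0,0],
  [0,0,-0.002,0,0,0],
  [0,0,0,0,0,0],
  [0,0,0,0,0,0],
])

```text
time: 19.6
position: [0.4512, 0.0264, 0.2083]
tool_rot: [0.734, 0.679, 0.001, 0.001]
ft_force: [-0.5, 0.6, -1.5]
grip_width: 0.0406
grip_force: 15.0
```

>>> step_arm([
  [0,0,-0.002,0,0,0],
  [0,0,0,0,0,0],
])

```text
time: 19.85
position: [0.4508, 0.0267, 0.2059]
tool_rot: [0.734, 0.679, 0.0, 0.0]
ft_force: [0.1, -0.5, -1.4]
grip_width: 0.0407
grip_force: 15.0
```

>>> step_arm([
  [0,0,-0.002,0,0,0],
  [0,0,0,0,0,0],
])

```text
time: 20.1
position: [0.4507, 0.0268, 0.2049]
tool_rot: [0.734, 0.679, 0.0, 0.001]
ft_force: [-1.7, -0.5, 13.3]
grip_width: 0.0407
grip_force: 15.0
```

>>> step_arm([
  [0,0,0.001,0,0,0],
  [0,0,0,0,0,0],
  [0,0,0.03,0,0,0],
  [0,0,0.05,0,0,0],
  [0,0,0.06,0,0,0],
], jaw=0.062)

```text
time: 20.72
position: [0.4504, 0.0267, 0.3451]
tool_rot: [0.734, 0.679, -0.001, -0.001]
ft_force: [0.4, -0.5, -0.6]
grip_width: 0.0622
grip_force: 0.0
```

>>> step_arm([
  [0.019,-0.0064,0,0,0,9],
  [0.019,-0.0064,0,0,0,9],
  [0.019,-0.0064,0,0,0,9],
  [0.019,-0.0064,0,0,0,9],
  [0.019,-0.0064,0,0,0,9],
  [0.019,-0.0064,0,0,0,9],
  [0.019,-0.0064,0,0,0,9],
  [0.019,-0.0064,0,0,0,9],
  [0.019,-0.0064,0,0,0,9],
  [0.018,-0.0064,0,0,0,9],
  [0,0,0,0,0,0],
], jaw=0.045)

```text
time: 22.1
position: [0.6404, -0.0377, 0.3439]
tool_rot: [0.04, 0.999, -0.0, 0.0]
ft_force: [-0.2, -0.4, -0.6]
grip_width: 0.0448
grip_force: 0.0
```

```bash
python3 - <<'E'
from h import *
goto(.6395,-.0373,.264,85.6)
c,P=look('wrist'); 
m=(P[...,2]>.100)&(P[...,2]<.118)&(abs(P[...,0]-.64)<.06)&(abs(P[...,1]+.037)<.03)
print(m.sum(),cv2.minAreaRect((P[m][:,:2]*1000).astype(np.float32)),np.median(P[m],0))
c=find('jar_blue','scene');find('jar_green','scene')
cv2.imwrite('pics/s2.png',cv2.resize(c['pixels'][110:400,100:420],None,fx=2,fy=2))
E
```

```text
t 22.1 pos [ 0.6404 -0.0377  0.3439] yaw 85.4 q6 -99 need [-0.0009  0.0004 -0.0799] turn 0.15352210586858916
1178 ((635.8748168945312, -36.61502456665039), (11.937934875488281, 60.30177307128906), 85.15355682373047) [ 0.63399622 -0.03662372  0.10902605]
scene jar_green 0.6 377 zt 0.057 [451.4  25.8] [38.8 41.2] 34.1 circ ((452.1154479980469, 27.428430557250977), 21.761943817138672)
```

View pics/s2.png

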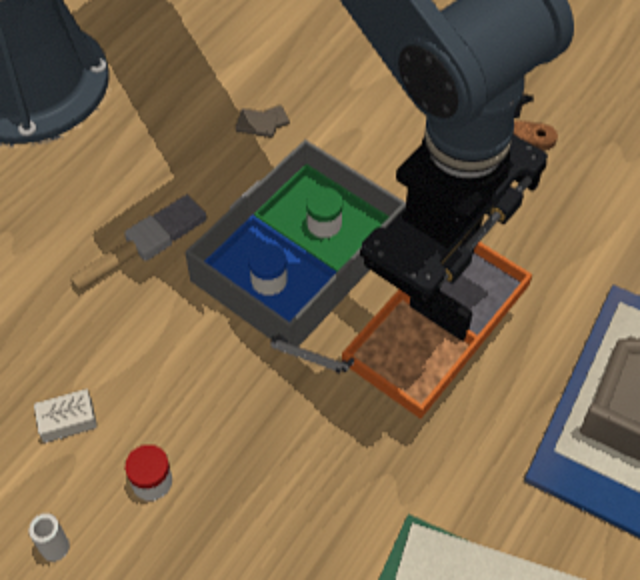

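Both jars stand upright in their matching liners, blue at about (268, 275) and green at about (324, 210). Now I grip the handle.

>>> step_arm([
  [-0.001,0.001,-0.04,0,0,0],
  [0,0,-0.025,0,0,0],
  [0,0,-0.015,0,0,0],
  [0,0,0,0,0,0],
  [0,0,0,0,0,0],
])

```text
time: 22.98
position: [0.6391, -0.0364, 0.2656]
tool_rot: [0.039, 0.999, -0.0, 0.001]
ft_force: [-0.0, 0.7, 1.2]
grip_width: 0.0447
grip_force: 0.0
```

>>> step_arm([
  [0,0,0,0,0,0],
  [0,0,0,0,0,0],
  [0,0,0,0,0,0],
  [0,0,0,0,0,0],
], jaw=0.0, squeeze=20)

```text
time: 23.48
position: [0.6387, -0.0366, 0.2647]
tool_rot: [0.038, 0.999, -0.001, 0.0]
ft_force: [-1.9, -10.0, 0.4]
grip_width: 0.0127
grip_force: 5.3
```

```bash
python3 - <<'E'
from h import *
goto(.4634,-.0233,.271,85.6); print(get_obs()['ft_force'])
a=np.radians(-4.4)
qs=np.linspace(0,2,21)[::-1]
x=.105*(np.sin(qs-.96)+.819);z=.105*(np.cos(qs-.96)-.574)
d=np.diff(np.stack([x*np.cos(a),x*np.sin(a),z],1),axis=0)
print(np.round(d,4).tolist())
E
```

```text
t 23.48 pos [ 0.6387 -0.0366  0.2647] yaw 85.6 q6 -99 need [-0.1753  0.0133  0.0063] turn -0.013372603693554197
[-1.90123657 -9.97198035  0.41263564]
[[-0.0057, 0.0004, 0.0088], [-0.0066, 0.0005, 0.0082], [-0.0074, 0.0006, 0.0075], [-0.0081, 0.0006, 0.0067], [-0.0087, 0.0007, 0.0058], [-0.0092, 0.0007, 0.0049], [-0.0097, 0.0007, 0.004], [-0.01, 0.0008, 0.003], [-0.0103, 0.0008, 0.002], [-0.0104, 0.0008, 0.0009], [-0.0105, 0.0008, -0.0001], [-0.0104, 0.0008, -0.0012], [-0.0102, 0.0008, -0.0022], [-0.01, 0.0008, -0.0032], [-0.0096, 0.0007, -0.0042], [-0.0091, 0.0007, -0.0051], [-0.0086, 0.0007, -0.006], [-0.0079, 0.0006, -0.0068], [-0.0072, 0.0006, -0.0076], [-0.0064, 0.0005, -0.0083]]
```

>>> step_arm([
  [0,-0.001,0,0,0,0],
  [-0.0057,0.0004,0.0088,0,0,0],
  [-0.0066,0.0005,0.0082,0,0,0],
  [-0.0074,0.0006,0.0075,0,0,0],
  [-0.0081,0.0006,0.0067,0,0,0],
  [-0.0087,0.0007,0.0058,0,0,0],
  [-0.0092,0.0007,0.0049,0,0,0],
  [-0.0097,0.0007,0.004,0,0,0],
  [-0.01,0.0008,0.003,0,0,0],
  [-0.0103,0.0008,0.002,0,0,0],
  [-0.0104,0.0008,0.0009,0,0,0],
])

```text
time: 24.85
position: [0.552, -0.0307, 0.3166]
tool_rot: [0.039, 0.999, -0.0, 0.0]
ft_force: [0.5, -3.0, -4.3]
grip_width: 0.0118
grip_force: 20.0
```

>>> step_arm([
  [-0.0105,0.0008,-0.0001,0,0,0],
  [-0.0104,0.0008,-0.0012,0,0,0],
  [-0.0102,0.0008,-0.0022,0,0,0],
  [-0.01,0.0008,-0.0032,0,0,0],
  [-0.0096,0.0007,-0.0042,0,0,0],
  [-0.0091,0.0007,-0.0051,0,0,0],
  [-0.0086,0.0007,-0.006,0,0,0],
  [-0.0079,0.0006,-0.0068,0,0,0],
  [-0.0072,0.0006,-0.0076,0,0,0],
  [-0.0055,0.0004,-0.007,0,0,0],
  [0,0,0,0,0,0],
])

```text
time: 26.22
position: [0.463, -0.0239, 0.2721]
tool_rot: [0.039, 0.999, 0.0, -0.001]
ft_force: [0.9, -7.0, -3.2]
grip_width: 0.0121
grip_force: 20.0
```

>>> step_arm([
  [0,0,0,0,0,0],
  [0,0,0,0,0,0],
  [0,0,0.03,0,0,0],
  [0,0,0.04,0,0,0],
], jaw=0.04)

```text
time: 26.72
position: [0.4629, -0.0232, 0.3428]
tool_rot: [0.039, 0.999, 0.001, -0.002]
ft_force: [0.1, -0.5, -1.1]
grip_width: 0.0381
grip_force: 0.0
```

>>> step_arm([
  [-0.0078,-0.0251,0,0,0,-10.25],
  [-0.0078,-0.0251,0,0,0,-10.25],
  [-0.0078,-0.0251,0,0,0,-10.25],
  [-0.0078,-0.0251,0,0,0,-10.25],
  [-0.0078,-0.0251,0,0,0,-10.25],
  [-0.0078,-0.0251,0,0,0,-10.25],
  [-0.0078,-0.0251,0,0,0,-10.25],
  [-0.0078,-0.0251,0,0,0,-10.25],
  [-0.0078,-0.0251,0,0,0,-10.25],
  [-0.0078,-0.0251,0,0,0,-10.25],
  [-0.0078,-0.0251,0,0,0,-10.25],
  [-0.0078,-0.0251,0,0,0,-10.25],
], jaw=0.056)

```text
time: 28.22
position: [0.3697, -0.325, 0.3429]
tool_rot: [0.898, 0.44, 0.0, -0.001]
ft_force: [0.5, -0.4, -0.2]
grip_width: 0.0558
grip_force: 0.0
```

>>> step_arm([
  [0,0,0,0,0,0],
])

```text
time: 28.35
position: [0.3698, -0.326, 0.3429]
tool_rot: [0.897, 0.442, 0.0, 0.0]
ft_force: [-0.4, -0.2, 0.7]
grip_width: 0.0561
grip_force: 0.0
```

```bash
python3 - <<'E'
from h import *
goto(.370,-.325,.185,-37.5)
find('stamp_plaster','wrist');find('stamp_plaster','top');find('tray_grip','top')
c,P=look('top')
m=(P[...,2]>.098)&(P[...,2]<.14)&(abs(P[...,0]-.465)<.09)&(abs(P[...,1]+.026)<.12)
print(m.sum(), cv2.minAreaRect((P[m][:,:2]*1000).astype(np.float32)),np.median(P[m],0))
E
```

```text
t 28.35 pos [ 0.3698 -0.326   0.3429] yaw -37.5 q6 -17 need [ 0.0002  0.001  -0.1579] turn 0.000793081862994427
wrist stamp_plaster 0.79 1821 zt 0.026 [ 370.6 -325. ] [56.  35.9] 52.5 circ 
top tray_grip 0.65 2697 zt 0.085 [463.7 -24.4] [201.3 100.5] 85.6 circ 
139 ((462.51751708984375, -25.4947566986084), (11.808975219726562, 68.81683349609375), 85.52164459228516) [ 0.46109853 -0.02571842  0.1167163 ]
```

>>> step_arm([
  [0.0005,0.001,-0.06,0,0,0],
  [0,0,-0.05,0,0,0],
  [0,0,-0.035,0,0,0],
  [0,0,-0.012,0,0,0],
  [0,0,0,0,0,0],
  [0,0,0,0,0,0],
])

```text
time: 29.45
position: [0.3709, -0.3243, 0.1872]
tool_rot: [0.896, 0.443, 0.0, 0.001]
ft_force: [-0.5, 0.3, 0.1]
grip_width: 0.0561
grip_force: 0.0
```

>>> step_arm([
  [0,0,0,0,0,0],
  [0,0,0,0,0,0],
  [0,0,0,0,0,0],
  [0,0,0,0,0,0],
], jaw=0.0, squeeze=15)

```text
time: 29.95
position: [0.3706, -0.3241, 0.1865]
tool_rot: [0.897, 0.443, 0.0, 0.0]
ft_force: [-0.8, 0.2, 5.3]
grip_width: 0.036
grip_force: 15.0
```

>>> step_arm([
  [0,0,0.04,0,0,0],
  [0,0,0.05,0,0,0],
  [0,0,0.06,0,0,0],
  [0,0,0,0,0,0],
])

```text
time: 30.45
position: [0.3713, -0.325, 0.34]
tool_rot: [0.897, 0.443, 0.001, 0.005]
ft_force: [0.3, 0.4, -1.4]
grip_width: 0.0361
grip_force: 15.0
```

```bash
python3 - <<'E'
from h import *
a=np.radians(-4.4);g=np.array([.4635,-.024]);ty=np.array([-np.sin(a),np.cos(a)])
f=g+.049*ty;k=g-.049*ty;print(f,k)
goto(*f,.255,-4.4)
E
```

```text
[0.46725923 0.02485558] [ 0.45974077 -0.07285558]
t 30.45 pos [ 0.3713 -0.325   0.34  ] yaw -37.4 q6 -17 need [ 0.0959  0.3498 -0.085 ] turn 33.0128088818108
```

>>> step_arm([
  [0.0096,0.035,0.002,0,0,3.3],
  [0.0096,0.035,0.002,0,0,3.3],
  [0.0096,0.035,0.002,0,0,3.3],
  [0.0096,0.035,0,0,0,3.3],
  [0.0096,0.035,0,0,0,3.3],
  [0.0096,0.035,0,0,0,3.3],
  [0.0096,0.035,0,0,0,3.3],
  [0.0096,0.035,0,0,0,3.3],
  [0.0096,0.035,0,0,0,3.3],
  [0.0096,0.035,0,0,0,3.3],
  [0,0,0,0,0,0],
  [0,0,0,0,0,0],
])

```text
time: 31.95
position: [0.466, 0.0259, 0.341]
tool_rot: [0.734, 0.679, -0.001, -0.001]
ft_force: [-0.3, 0.1, -1.4]
grip_width: 0.0361
grip_force: 15.0
```

```bash
python3 - <<'E'
from h import *
goto(.4672,.0249,.2525,-4.4)
E
```

```text
t 31.95 pos [0.466  0.0259 0.341 ] yaw -4.4 q6 -6 need [ 0.0012 -0.001  -0.0885] turn 0.008947325000335127
```

>>> step_arm([
  [0.001,-0.001,-0.035,0,0,0],
  [0,0,-0.035,0,0,0],
  [0,0,-0.013,0,0,0],
  [0,0,-0.003,0,0,0],
  [0,0,0,0,0,0],
  [0,0,0,0,0,0],
])

```text
time: 32.7
position: [0.4679, 0.0249, 0.2569]
tool_rot: [0.734, 0.679, 0.001, 0.001]
ft_force: [0.5, -1.4, -1.2]
grip_width: 0.0357
grip_force: 15.0
```

>>> step_arm([
  [0,0,-0.0015,0,0,0],
  [0,0,0,0,0,0],
])

```text
time: 32.95
position: [0.4675, 0.0251, 0.2548]
tool_rot: [0.734, 0.679, 0.0, 0.0]
ft_force: [0.2, 0.5, -1.4]
grip_width: 0.036
grip_force: 15.0
```

>>> step_arm([
  [0,0,-0.0015,0,0,0],
  [0,0,0,0,0,0],
])

```text
time: 33.2
position: [0.4675, 0.025, 0.2529]
tool_rot: [0.734, 0.679, -0.0, -0.0]
ft_force: [0.5, 0.1, -2.0]
grip_width: 0.0361
grip_force: 15.0
```

>>> step_arm([
  [0,0,-0.0007,0,0,0],
  [0,0,0,0,0,0],
])

```text
time: 33.45
position: [0.4675, 0.025, 0.2524]
tool_rot: [0.734, 0.679, 0.0, 0.0]
ft_force: [-0.5, 0.3, 1.0]
grip_width: 0.0362
grip_force: 15.0
```

>>> step_arm([
  [0,0,0,0,0,0],
  [0,0,0,0,0,0],
  [0,0,0.03,0,0,0],
  [0,0,0.05,0,0,0],
], jaw=0.046)

```text
time: 33.95
position: [0.4671, 0.025, 0.3318]
tool_rot: [0.734, 0.679, -0.001, -0.002]
ft_force: [1.1, 0.5, -0.2]
grip_width: 0.046
grip_force: 0.0
```

>>> step_arm([
  [0.0119,0.0262,0,0,0,-5.9],
  [0.0119,0.0262,0,0,0,-5.9],
  [0.0119,0.0262,0,0,0,-5.9],
  [0.0119,0.0262,0,0,0,-5.9],
  [0.0119,0.0262,0,0,0,-5.9],
  [0.0119,0.0262,0,0,0,-5.9],
  [0.0119,0.0262,0,0,0,-5.9],
  [0.0119,0.0262,0,0,0,-5.9],
  [0.0119,0.0262,0,0,0,-5.9],
  [0.0119,0.0262,0,0,0,-5.9],
  [0,0,0,0,0,0],
  [0,0,0,0,0,0],
], jaw=0.054)

```text
time: 35.45
position: [0.5859, 0.2865, 0.3317]
tool_rot: [0.973, 0.23, -0.001, 0.0]
ft_force: [-0.2, 0.0, 0.3]
grip_width: 0.054
grip_force: 0.0
```

```bash
python3 - <<'E'
from h import *
goto(.5865,.2865,.185,-63)
find('rib','wrist',.008);find('stamp_plaster','top');find('stamp_plaster','scene')
E
```

```text
t 35.45 pos [0.5859 0.2865 0.3317] yaw -63.4 q6 80 need [ 0.0006 -0.     -0.1467] turn 0.3540197439506301
wrist rib 0.95 1726 zt 0.013 [588.4 288.2] [64.6 33.6] 25.5 circ 
top stamp_plaster 0.54 318 zt 0.094 [466.3  21.9] [55.5 35.6] 86.2 circ 
scene stamp_plaster 0.96 375 zt 0.093 [467.4  23.8] [55.5 36.8] 84.8 circ
```

>>> step_arm([
  [0.002,0.0015,-0.06,0,0,-1.1],
  [0,0,-0.05,0,0,0],
  [0,0,-0.025,0,0,0],
  [0,0,-0.01,0,0,0],
  [0,0,0,0,0,0],
  [0,0,0,0,0,0],
])

```text
time: 36.5
position: [0.5892, 0.2887, 0.1888]
tool_rot: [0.975, 0.22, 0.001, -0.0]
ft_force: [0.4, -0.2, 0.7]
grip_width: 0.0541
grip_force: 0.0
```

```bash
python3 - <<'E'
from h import *
goto(.5875,.288,.185,-64.5)
E
```

```text
t 36.5 pos [0.5892 0.2887 0.1888] yaw -64.5 q6 81 need [-0.0017 -0.0007 -0.0038] turn 0.02537647386445485
```

>>> step_arm([
  [-0.0015,-0.0005,-0.003,0,0,0],
  [0,0,0,0,0,0],
  [0,0,0,0,0,0],
])

```text
time: 36.88
position: [0.587, 0.288, 0.1846]
tool_rot: [0.975, 0.221, 0.0, -0.0]
ft_force: [0.3, -0.4, -0.1]
grip_width: 0.054
grip_force: 0.0
```

>>> step_arm([
  [0,0,0,0,0,0],
  [0,0,0,0,0,0],
  [0,0,0,0,0,0],
  [0,0,0,0,0,0],
], jaw=0.0, squeeze=15)

```text
time: 37.38
position: [0.587, 0.288, 0.1842]
tool_rot: [0.975, 0.22, -0.0, -0.0]
ft_force: [-0.1, 0.8, 0.2]
grip_width: 0.0335
grip_force: 15.0
```

>>> step_arm([
  [0,0,0.03,0,0,0],
  [0,0,0.06,0,0,0],
  [0,0,0.06,0,0,0],
  [0,0,0,0,0,0],
])

```text
time: 37.88
position: [0.5887, 0.2886, 0.3404]
tool_rot: [0.975, 0.221, 0.006, -0.0]
ft_force: [0.3, 0.8, -0.0]
grip_width: 0.0338
grip_force: 15.0
```

```bash
python3 - <<'E'
from h import *
goto(.4597,-.0729,.2505,-4.4)
E
```

```text
t 37.88 pos [0.5887 0.2886 0.3404] yaw -64.5 q6 81 need [-0.129  -0.3615 -0.0899] turn 60.11615583108119
```

>>> step_arm([
  [-0.0107,-0.0301,0,0,0,5],
  [-0.0107,-0.0301,0,0,0,5],
  [-0.0107,-0.0301,0,0,0,5],
  [-0.0107,-0.0301,0,0,0,5],
  [-0.0107,-0.0301,0,0,0,5],
  [-0.0107,-0.0301,0,0,0,5],
  [-0.0107,-0.0301,0,0,0,5],
  [-0.0107,-0.0301,0,0,0,5],
  [-0.0107,-0.0301,0,0,0,5],
  [-0.0107,-0.0301,0,0,0,5],
  [-0.0107,-0.0301,0,0,0,5],
  [-0.0107,-0.0301,0,0,0,5],
])

```text
time: 39.38
position: [0.4577, -0.0739, 0.3333]
tool_rot: [0.733, 0.68, -0.0, -0.001]
ft_force: [0.2, 0.3, -0.5]
grip_width: 0.0339
grip_force: 15.0
```

>>> step_arm([
  [0,0,0,0,0,0],
  [0,0,0,0,0,0],
])

```text
time: 39.62
position: [0.4584, -0.0728, 0.3337]
tool_rot: [0.735, 0.678, -0.0, -0.001]
ft_force: [-0.1, 0.5, -0.0]
grip_width: 0.0338
grip_force: 15.0
```

```bash
python3 - <<'E'
from h import *
goto(.4597,-.0729,.250,-4.4)
E
```

```text
t 39.62 pos [ 0.4584 -0.0728  0.3337] yaw -4.6 q6 -18 need [ 0.0013 -0.0001 -0.0837] turn 0.19915484175807308
```

>>> step_arm([
  [0.001,0,-0.035,0,0,0],
  [0,0,-0.03,0,0,0],
  [0,0,-0.012,0,0,0],
  [0,0,-0.003,0,0,0],
  [0,0,0,0,0,0],
  [0,0,0,0,0,0],
])

```text
time: 40.38
position: [0.4599, -0.0732, 0.2551]
tool_rot: [0.734, 0.679, 0.0, 0.001]
ft_force: [-0.2, 0.1, 0.1]
grip_width: 0.0332
grip_force: 15.0
```

>>> step_arm([
  [0,0,-0.0015,0,0,0],
  [0,0,0,0,0,0],
])

```text
time: 40.62
position: [0.4596, -0.0733, 0.253]
tool_rot: [0.735, 0.679, 0.0, 0.0]
ft_force: [-0.2, 0.6, -0.2]
grip_width: 0.0336
grip_force: 15.0
```

>>> step_arm([
  [0,0,-0.0008,0,0,0],
  [0,0,0,0,0,0],
])

```text
time: 40.88
position: [0.4596, -0.0732, 0.2519]
tool_rot: [0.734, 0.679, -0.0, -0.0]
ft_force: [-0.0, 0.7, -1.3]
grip_width: 0.034
grip_force: 15.0
```

>>> step_arm([
  [0,0,-0.001,0,0,0],
  [0,0,0,0,0,0],
])

```text
time: 41.12
position: [0.4596, -0.0732, 0.2508]
tool_rot: [0.734, 0.679, -0.0, -0.0]
ft_force: [0.4, -0.3, -1.0]
grip_width: 0.0339
grip_force: 15.0
```

>>> step_arm([
  [0,0,-0.0007,0,0,0],
  [0,0,0,0,0,0],
])

```text
time: 41.38
position: [0.4596, -0.0732, 0.2502]
tool_rot: [0.734, 0.679, -0.0, -0.0]
ft_force: [-0.0, -0.2, -0.5]
grip_width: 0.0338
grip_force: 15.0
```

>>> step_arm([
  [0,0,0,0,0,0],
  [0,0,0,0,0,0],
  [0,0,0.03,0,0,0],
  [0,0,0.05,0,0,0],
  [0,0,0.05,0,0,0],
], jaw=0.046)

```text
time: 42.0
position: [0.4593, -0.0731, 0.3814]
tool_rot: [0.734, 0.679, -0.0, -0.0]
ft_force: [0.7, -0.8, -0.3]
grip_width: 0.0457
grip_force: 0.0
```

>>> step_arm([
  [0,0.05,0.01,0,0,0],
  [0,0.05,0.01,0,0,0],
  [0,0.05,0,0,0,0],
  [0,0.05,0,0,0,0],
  [0,0.05,0,0,0,0],
  [0,0.05,0,0,0,0],
  [0,0,0,0,0,0],
  [0,0,0,0,0,0],
])

```text
time: 43.0
position: [0.4592, 0.2266, 0.4]
tool_rot: [0.734, 0.679, -0.001, 0.0]
ft_force: [-0.1, -0.3, 0.1]
grip_width: 0.0459
grip_force: 0.0
```

```bash
python3 - <<'E'
from h import *
goto(.4597,.2,.250,-4.4)
c=find('rib','scene',.008);s=find('jar_red','scene');find('stamp_plaster','scene')
cv2.imwrite('pics/s3.png',cv2.resize(s['pixels'][110:400,100:420],None,fx=2,fy=2))
c,P=look('scene')
m=(P[...,2]>.108)&(P[...,2]<.14)&(abs(P[...,0]-.465)<.09)&(abs(P[...,1]+.026)<.05)
print(m.sum(), cv2.minAreaRect((P[m][:,:2]*1000).astype(np.float32)),P[m].mean(0))
E
```

```text
t 43.0 pos [0.4592 0.2266 0.4   ] yaw -4.5 q6 18 need [ 0.0005 -0.0266 -0.15  ] turn 0.07085042338928815
scene jar_red 0.81 528 zt 0.047 [ 485.1 -326.1] [40.4 41.6] 65.6 circ ((484.8227844238281, -325.9237365722656), 21.257993698120117)
scene stamp_plaster 0.97 382 zt 0.093 [468.6  23.9] [54.6 36.8] 88.0 circ 
193 ((465.25628662109375, -24.964691162109375), (14.532116889953613, 69.32334899902344), 84.68416595458984) [ 0.46667316 -0.02545089  0.11514414]
```

View pics/s3.png

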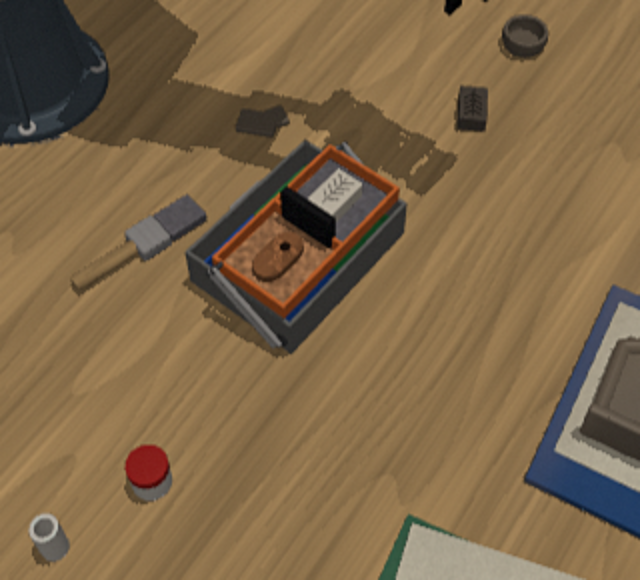

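The tray is shut, as at the start. The stamp lies flat in the felt pocket at about (337, 195), the rib flat in the cork pocket at about (278, 256), and the red jar and clay stamp are where they were.

```bash
python3 -c "
from rig import hand_in; print(hand_in())"
```

```text
the job is handed in; nothing more can be done
None
```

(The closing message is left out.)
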